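# Close a bakery tin with its inner lid and keep the outer lid in hand

## Robot

A 7-joint arm with a two-finger parallel gripper is mounted at the origin on the work surface. World frame = base frame: x ahead of the robot, y to its left, z up, the work surface at z = 0. Lengths are in m, angles in rad, forces in N, time in s.
With the tool pointing down it reaches from about 0.35 to 0.9 m from the base axis. Payload 8.1 kg.
Tool frame: the origin (TCP) lies between the finger pads; the fingertips stand 22 mm ahead of it and the grasp point (between the pads) lies 3 mm ahead of it; z points along the fingers, x is the direction in which the jaws open and shut, and the axes are right-handed (so a half turn about z gives the same grasp; the last joint's range is limited). The gripper opens to 92 mm and grips with 3 to 60 N. Pads are 19 mm wide; open, the fingers measure 130 mm over their backs; the gripper's body (75 mm by 190 mm) begins 47 mm behind the grasp point.
Start: joints at [1.058, 0.434, 0.025, 1.573, -0.012, 1.134, -0.075], TCP at [0.249, -0.573, 0.249] pointing down, gripper open.
Joint ranges: [-2.62, 2.62], [-0.44, 2.09], [-1.27, 1.32], [0.08, 2.57], [-1.32, 4.46], [0.12, 2], [-2.74, 2.74]. Speed limits (rad/s): [2.22, 2.22, 3.01, 3.01, 3.14, 3.14, 3.14].

## Interface

Orientations are given as a rotation vector (axis times angle).
In Python, from cell import arm, vision, order gives the robot as it stands.
- The arm moves only by the tool apply_moves, never from a script. Its argument "commands" is a list of rows, each a list of 6 numbers: the shift along the tool's x, y, z in cm, then the turn, a rotation vector about the tool's x, y, z in rad. A call has 1 to 5 rows; each row shifts and turns the commanded pose from where the row before left it, along the tool's axes as they then stand; what a row does not reach is not made up. A row lasts 1/10 s, in which the tool goes at most 50 mm and 8.59 degrees, less where a joint would pass 70% of its speed; a pose out of reach is approached as far as the arm can. A call with a gripper value outside its range is refused whole. "claw" is the closure, from -1 (fully open) to 1 (shut), so that 0 is half open, set as the call begins (left out, the last holds). The fingers move at their own pace and stop on an object; "newtons" is the grip in N (left out, the last holds). Time passes only in rows, so rows that do not move let the fingers close. It gives the time, the measured TCP pose, the force and the opening at its end, in the units of the state.
- arm.observe(): the state, without advancing time (a new reading comes with each control period).
- vision.get_image(name): name is "scene" or "top"; returns (picture, depth): 400x640x3 uint8, red, green, blue; 400x640 float32, m along the optical axis (not along the pixel's ray), 0 where there is no reading.
- vision.get_calibration(name): a dict with "K" (3x3 intrinsics, pixels), "R" (3x3) and "t" (3): a world point X has camera coordinates R X + t. Camera axes: x right, y down, z forward; pixel columns grow to the right and rows downward; lengths in m; the calibration is good to about 2 mm. A picture is of the moment at which its call begins. get_calibration takes no time and is no camera call.
- order.sign_off(): hands the job in, once; it reports no verdict.
The state is a dict: "clock": time; "joints": joint angles; "dq": joint speeds; "joint_efforts": joint torques, N m; "position": TCP position; "ee_rot": TCP orientation; "force": force on the tool from outside, world axes, zero at the start; "ft_torque": the same for the moment, N m; "width": opening from 0.0 (shut) to 1.0 (fully open).
Only numpy, scipy, OpenCV 4.12 (cv2) and the standard library are available. Lean on these libraries where they do the work, as an engineer would, in place of code of your own. Each camera call takes 0.05 s, during which the arm holds its last target.

## Task

Slide the tin's transport lock fully open to its end stop so that its tongue clears the mouth, then carry the two nested lids together, still nested, to the tin and lower them on (do not drop them) until the inner lid is fully seated in the mouth, and let go. Then lift the outer lid alone, leaving the inner lid seated and undisturbed, and finish still holding the outer lid level in the gripper, at least 6 cm above where it rested and touching nothing else. Leave the lock open, and leave the other things on the bench where they stand.

Things in the scene. Friction and masses are not known exactly. Their poses are not given: they have to be found in the camera images.
- canister: Aluminium tin fixed in a grey cradle; it does not move. Origin: centre of the underside, on the tin's axis, z up. Tin 108 mm outside, 100 mm inside diameter, open rim 100 mm above the bench. Cradle base 150 x 150 x 12 mm; on its own -y side a block 50 mm wide (x), y = -78 to -175 mm, as high as the rim, carries the transport lock.
- canister_mouth (a point): Centre of the tin's mouth at rim height; axes as the canister.
- lock (a joint): Transport lock: slides along the canister's own -y, away from the mouth. 0 = fully in, 0.060 m = end stop (open). Stays where left; takes about 3 N. Its tongue, a steel plate 28 mm wide and 4 mm thick, lies 1.5 to 5.5 mm above the rim; its inner tip is 10 mm + joint value from the tin's axis, so it blocks the mouth until open.
- lock_grip (a point): On the lock's grip, an upright steel fin on the tongue: 12 mm thick along the slide direction, 36 mm wide across it, 34 mm high, from 5.5 mm to 39.5 mm above the rim. The point lies on the fin's middle, 15 mm below its top; it moves with the lock. Its axes are those of the canister.
- inner_lid: Inner lid, loose, 0.14-0.28 kg. Origin: centre of its plug's underside, z up. Plug 93 mm dia., 18 mm deep, bevelled foot; flange 112 mm dia. at 18-23 mm; upright round knob 28 mm dia. up to 83 mm, which sticks out 30 mm above the outer lid's collar. Lifting by the knob carries both lids. Seated, the flange lies on the rim, origin 18 mm below canister_mouth, 3.5 mm play all round.
- outer_lid: Outer lid, loose, 0.13-0.25 kg, resting on the inner lid's flange, 3 mm play. Origin: underside of its disc, 23 mm above the inner lid's origin while nested, z up. Disc 124 mm dia., 4 mm thick; skirt to 15 mm below the origin; central upright tube collar 50 mm outside, 42 inside, 4 to 30 mm above the origin, round the inner knob. Lifting by the collar takes the outer lid alone.
- timer: Bystander, loose: white kitchen timer, a disc 76 mm across and 30 mm high with a steel dial on top (50 mm high in all). Origin: centre of the underside.
- tray: Bystander, loose: aluminium sheet cake tray, 320 x 220 x 28 mm, lying flat. Origin: centre of the underside.
- comb: Bystander, loose: flat white plastic cake comb, 96 x 100 x 4 mm, lying flat. Origin: centre of the underside.
- jug: Bystander, loose: glass jug, 110 mm across the mouth, 150 mm high, its handle towards its own +y. Origin: centre of the underside.
- trivet: Bystander, loose: black round silicone trivet, 160 mm across, standing upright in a small steel holder with an 80 x 120 mm foot; 168 mm high, its flat faces along its own x. Origin: centre of the underside.
- jar: Bystander, loose: clear jar, 64 mm across, 90 mm high. Origin: centre of the underside.
- palette_knife: Bystander, loose: spatula lying flat along its own x. Origin: centre of the underside.
Not all that is in view belongs to the job. Leave any blue look-alike of the inner_lid alone.

How it is judged:
On the way, in this order (a step that is already met when the one before it is completed fails the run):
1. the transport lock is slid open to its end stop (value of joint lock above 0.056 m), for 0.2 s.
2. the two lids are lifted together, still nested (height (world z) of inner_lid above 0.03 m and z of outer_lid in the frame of inner_lid between 0.019 and 0.027 m and angle between the z axis of inner_lid and the z axis of outer_lid, either way round below 0.08 rad and value of joint lock above 0.056 m), for 0.2 s.
3. the nested lids sit on the tin, the inner lid fully in the mouth, and are let go (horizontal distance between inner_lid and canister_mouth below 0.006 m and z of inner_lid in the frame of canister_mouth below -0.0155 m and angle between inner_lid's own z axis and vertical below 0.04 rad and z of outer_lid in the frame of inner_lid between 0.019 and 0.027 m and angle between the z axis of inner_lid and the z axis of outer_lid, either way round below 0.08 rad and value of joint lock above 0.056 m and contact force between the fingers and inner_lid below 0.1 N and contact force between the fingers and outer_lid below 0.1 N), for 0.2 s.
At the end, for the whole second after the job is handed in: Lock above 56 of 60 mm; inner lid seated (within 6 mm of the axis, origin 15.5 mm or more below the rim, tilt < 0.04 rad), still, untouched by the fingers; outer lid held still in the fingers (> 2 N), tilt < 0.2 rad, 58 mm or more above its nested place, touching nothing else (horizontal distance between inner_lid and canister_mouth below 0.006 m and z of inner_lid in the frame of canister_mouth below -0.0155 m and angle between inner_lid's own z axis and vertical below 0.04 rad and value of joint lock above 0.056 m and z of outer_lid in the frame of inner_lid above 0.081 m and contact force between the fingers and outer_lid above 2 N and angle between outer_lid's own z axis and vertical below 0.2 rad and contact force between outer_lid and inner_lid below 0.05 N and contact force between outer_lid and canister below 0.05 N and contact force between the fingers and inner_lid below 0.1 N and linear speed of inner_lid below 0.02 m/s and linear speed of outer_lid below 0.03 m/s and contact force between outer_lid and timer below 0.05 N and contact force between outer_lid and tray below 0.05 N and contact force between outer_lid and comb below 0.05 N and contact force between outer_lid and jug below 0.05 N and contact force between outer_lid and trivet below 0.05 N and contact force between outer_lid and jar below 0.05 N and contact force between outer_lid and palette_knife below 0.05 N); the arm keeps its last pose, push and grip.
It fails at once if the lids come apart while the inner lid is not seated in the tin, or the inner lid is lifted or tipped as the outer lid comes off (z of outer_lid in the frame of inner_lid above 0.033 m and not (horizontal distance between inner_lid and canister_mouth below 0.006 m and z of inner_lid in the frame of canister_mouth below -0.0145 m and angle between inner_lid's own z axis and vertical below 0.06 rad)).
It fails at once if the inner lid is knocked about in the mouth as the outer lid comes off (z of outer_lid in the frame of inner_lid above 0.033 m and linear speed of inner_lid above 0.08 m/s).
It fails at once if the lids are dropped (height (world z) of inner_lid above 0.01 m and z of inner_lid in the frame of canister_mouth above -0.008 m and contact force between inner_lid and anything else below 0.02 N).
It fails at once if a bystander is pushed more than 30 mm or tipped over (distance of any of timer, tray, comb, jug, trivet, jar, palette_knife from where it was at the start of the episode above 0.03 m or angle between any of timer, tray, comb, jug, trivet, jar, palette_knife's own z axis and vertical above 0.4 rad).
It also fails if it takes over 64 s, if anything falls off the work surface, if the arm or the gripper's body presses on something with over 40 N, if the wrist force passes 120 N, or if a joint passes its speed limit or range.

## Working session

There is one attempt and no reset: what is moved stays moved. The work goes in short steps, Python scripts to look and compute and a tool call to move; the robot and the scene stay as the last step left them, time stands still between calls to the robot, and variables do not carry over. Pictures are saved under pics/ and viewed, and the job is handed in when it is done.

Besides the shell and the picture viewer there is one more tool, called after "Emit:" by a JSON object that holds its "op" and its "data", one argument or row to a line. apply_moves: Moves the arm, as the interface text tells. Its arguments: {"type":"object","properties":{"commands":{"type":"array","items":{"type":"array","items":{"type":"number"}}},"claw":{"type":"number"},"newtons":{"type":"number"}},"required":["commands"]}

```bash
ls; mkdir -p pics
python3 - <<'E'
from cell import arm, vision, order
import cv2, numpy as np
print(arm.observe())
for n in("scene","top"):
    p,d=vision.get_image(n); cv2.imwrite(f"pics/{n}0.png",p[:,:,::-1]); np.save(f"pics/{n}0.npy",d)
    c=vision.get_calibration(n); print(n,c)
E
```

```text
pics
{'clock': 0.0, 'joints': array([ 1.05838673,  0.43523926,  0.02497054,  1.57410694, -0.01157635,
        1.13401728, -0.07507858]), 'dq': array([-1.56353745e-03, -1.26834143e-03,  1.09149278e-03,  5.60786535e-04,
       -1.19811816e-03,  5.08924789e-04, -1.46827413e-05]), 'joint_efforts': array([-3.44534385e-05, -6.67844796e+01,  9.84750912e-01, -3.14457464e+01,
       -6.04730565e-02,  4.31915629e-02,  1.73208823e-04]), 'position': array([ 0.24877012, -0.57282296,  0.24793102]), 'ee_rot': array([-2.62631862e+00,  1.72260172e+00,  2.26860229e-03]), 'force': array([ 0.70368837, -0.12973348,  0.12781424]), 'ft_torque': array([ 0.01206648, -0.00052445,  0.03854152]), 'width': 0.997348856764206}
scene {'K': array([[391.18593427,   0.        , 326.0181329 ],
       [  0.        , 391.18593427, 202.67158534],
       [  0.        ,   0.        ,   1.        ]]), 'R': array([[ 0.15343883,  0.9881315 , -0.00725728],
       [ 0.82526148, -0.13218065, -0.54906445],
       [-0.54350715,  0.07825866, -0.8357485 ]]), 't': array([ 0.02320084, -0.4207474 ,  1.57538309])}
top {'K': array([[474.28128355,   0.        , 318.61218762],
       [  0.        , 474.28128355, 201.94091066],
       [  0.        ,   0.        ,   1.        ]]), 'R': array([[-0.00513296, -0.99994493, -0.00915315],
       [-0.99032227,  0.00635264, -0.13864144],
       [ 0.13869195,  0.00835292, -0.99030034]]), 't': array([-0.09754779,  0.56278948,  1.53926443])}
```

View pics/scene0.png

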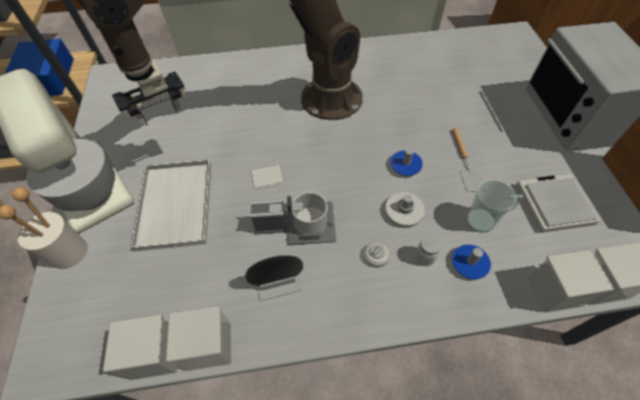

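View pics/top0.png

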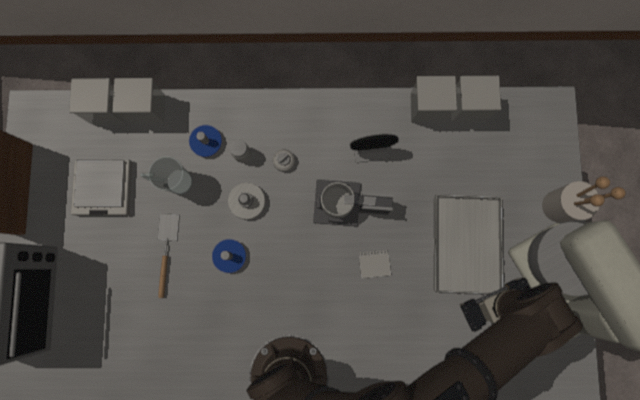

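The white lid stack is at top (247,201) / scene (405,208), with a round collar and knob. The blue items at top (206,141) and (230,257) are look-alikes to leave alone. The tin is at top (340,199), and its lock block points right (world -y). I'll enlarge both.

Run:
```python
import cv2, numpy as np
t=cv2.imread("pics/top0.png"); s=cv2.imread("pics/scene0.png")
a=cv2.resize(t[165:235,210:410],None,fx=4,fy=4,interpolation=cv2.INTER_CUBIC)
b=cv2.resize(s[175:255,240:440],None,fx=4,fy=4,interpolation=cv2.INTER_CUBIC)
cv2.imwrite("pics/crop0.png",np.vstack([a,b])[:600])
```

```text
(no output)
```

View pics/crop0.png

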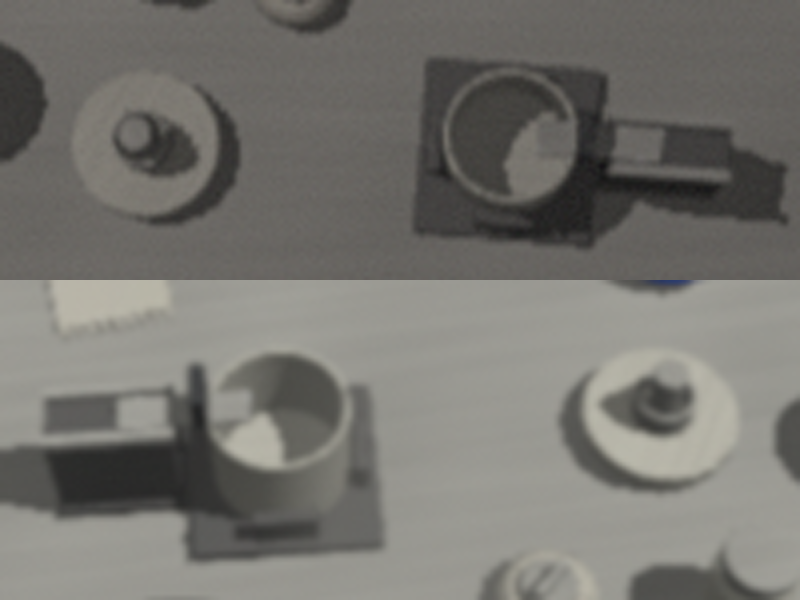

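The crop confirms it: a white disc with a collar and grey knob, at crop (135,135), next to the tin, which has its tongue in the mouth. Next I measure positions from depth.

```bash
cat > h.py <<'E'
import numpy as np, cv2
from cell import vision
def cloud(n,d,p=None):
    c=vision.get_calibration(n);K,R,t=c["K"],c["R"],c["t"]
    v,u=np.mgrid[:400,:640]
    cam=np.stack([(u-K[0,2])/K[0,0]*d,(v-K[1,2])/K[1,1]*d,d],-1)
    return (cam-t)@R, d>0
def px2w(n,u,v,z):
    c=vision.get_calibration(n);K,R,t=c["K"],c["R"],c["t"]
    r=R.T@np.linalg.inv(K)@[u,v,1]; o=-R.T@t
    return o+r*(z-o[2])/r[2]
def circ(P):
    c,r=cv2.minEnclosingCircle(P[:,:2].astype(np.float32)); return np.round(c,4),round(r,4),len(P)
def fit(P):
    from scipy.optimize import least_squares
    f=lambda q:np.hypot(P[:,0]-q[0],P[:,1]-q[1])-q[2]
    q=least_squares(f,[*P[:,:2].mean(0),.05],loss='soft_l1',f_scale=.002).x
    return np.round(q,4),len(P)
E
python3 - <<'E'
from h import *
print(px2w("top",247,201,.027),px2w("top",338,199,.1))
for n in("top","scene"):
    X,ok=cloud(n,np.load(f"pics/{n}0.npy"))
    X=X[ok]
    L=px2w("top",247,201,.027)[:2];T=px2w("top",338,199,.1)[:2]
    l=X[np.hypot(*(X[:,:2]-L).T)<.09]
    print(n,'table z',np.median(l[l[:,2]<.012][:,2]))
    for a,b in((.02,.035),(.045,.06),(.075,.095)):
        P=l[(l[:,2]>a)&(l[:,2]<b)]; print(a,P[:,2].mean(),circ(P),P[:,:2].mean(0))
    q=X[np.hypot(*(X[:,:2]-T).T)<.075]
    P=q[(q[:,2]>.094)&(q[:,2]<.104)];print('rim',P[:,2].mean(),circ(P),fit(P))
    q=X[np.hypot(*(X[:,:2]-T).T)<.25]
    P=q[(q[:,2]>.13)&(q[:,2]<.15)&(np.abs(q[:,0]-T[0])<.06)]
    print('fin',P[:,2].mean(),len(P),P[:,:2].mean(0),P[:,:2].min(0),P[:,:2].max(0),cv2.minAreaRect(P[:,:2].astype(np.float32)*1000))
    P=q[(q[:,2]>.1)&(q[:,2]<.11)&(q[:,1]<T[1]-.07)&(np.abs(q[:,0]-T[0])<.06)]
    print('block',P[:,2].mean(),len(P),cv2.minAreaRect(P[:,:2].astype(np.float32)*1000))
    P=q[(q[:,2]>.008)&(q[:,2]<.02)&(np.abs(q[:,0]-T[0])<.1)&(np.abs(q[:,1]-T[1])<.1)]
    print('base',P[:,2].mean(),len(P),cv2.minAreaRect(P[:,:2].astype(np.float32)*1000))
E
```

```text
[0.56859611 0.13975536 0.027     ] [ 0.56273961 -0.16336962  0.1       ]
top table z 0.00013359893598520294
0.02 0.027020350994888847 (array([0.5728, 0.1434]), 0.0624, 863) [0.57129408 0.14239795]
0.045 0.052407271706198674 (array([0.572 , 0.1436]), 0.0255, 69) [0.56981698 0.14173371]
0.075 0.08301229829522695 (array([0.5725, 0.1437]), 0.0141, 58) [0.57190384 0.14310987]
rim 0.0999648877150282 (array([ 0.5661, -0.171 ]), 0.0634, 137) (array([ 0.5658, -0.1597,  0.0512]), 137)
fin 0.13940738679581458 47 [ 0.56132063 -0.2183013 ] [ 0.54337772 -0.22483384] [ 0.5794469  -0.21137885] ((561.432373046875, -218.51638793945312), (12.101301193237305, 35.71760177612305), 80.0851821899414)
block 0.10512135861197634 336 ((556.1712036132812, -284.243896484375), (103.5411376953125, 51.05496597290039), 85.8521957397461)
base 0.014125147904030633 1094 ((561.3077392578125, -165.156005859375), (197.1458282470703, 194.02264404296875), 88.17683410644531)
scene table z 0.0008907108928590381
0.02 0.02788706959421336 (array([0.5703, 0.1441]), 0.0636, 797) [0.57739825 0.14146777]
0.045 0.051663473473395394 (array([0.5707, 0.1434]), 0.0263, 91) [0.57810651 0.1407586 ]
0.075 0.08306523112935045 (array([0.5707, 0.1442]), 0.0146, 65) [0.5720897  0.14340493]
rim 0.09932860126463396 (array([ 0.5614, -0.1718]), 0.0653, 191) (array([ 0.5652, -0.1602,  0.0517]), 191)
fin 0.1396787621882375 49 [ 0.56338388 -0.21735448] [ 0.54366176 -0.22366494] [ 0.5784077  -0.21092365] ((561.1448974609375, -217.300537109375), (11.557065963745117, 34.76380920410156), 87.81196594238281)
block 0.10535861809069233 433 ((554.683349609375, -283.7005310058594), (101.41613006591797, 52.627506256103516), 85.35860443115234)
base 0.01395075197507748 920 ((565.2095947265625, -173.25149536132812), (176.72039794921875, 149.43695068359375), 85.92833709716797)
```

```bash
cat >> h.py <<'E'
from scipy.spatial.transform import Rotation as Ro
def need(pos,ang):
    """shift (cm) & turn in current tool axes to reach pos with tool x at world angle ang, pointing down"""
    from cell import arm
    s=arm.observe(); R=Ro.from_rotvec(s["ee_rot"])
    c,q=np.cos(ang),np.sin(ang)
    T=Ro.from_matrix(np.array([[c,q,0],[q,-c,0],[0,0,-1.]]))
    print('clk',round(s['clock'],2),'pos',s['position'].round(4),'F',s['force'].round(1),'w',round(s['width'],3),'j',s['joints'].round(2))
    print('turn now',(R.inv()*T).as_rotvec().round(4))
    print('shift cm: now axes',(100*R.inv().apply(np.array(pos)-s['position'])).round(2),' after turn',(100*T.inv().apply(np.array(pos)-s['position'])).round(2))
E
python3 - <<'E'
from h import *
need([.5613,-.218,.24],np.deg2rad(-94.6))
E
```

```text
clk 0.1 pos [ 0.2488 -0.5729  0.2481] F [ 0.3 -0.1  0.3] w 0.997 j [ 1.06  0.44  0.02  1.57 -0.01  1.13 -0.08]
turn now [0.0005 0.0013 0.49  ]
shift cm: now axes [-20.1  -42.8    0.83]  after turn [-37.88 -28.3    0.81]
```

Emit:
{"op": "apply_moves", "data": {
  "commands": [
    [0,0,0,0,0,0.12],
    [0,0,0,0,0,0.12],
    [0,0,0,0,0,0.12],
    [0,0,0,0,0,0.13],
    [-1.9,-1.4,0,0,0,0]
  ],
  "claw": -1
}}

```text
clock: 0.6
position: [0.2616, -0.5572, 0.2482]
ee_rot: [2.118, -2.317, -0.001]
force: [0.6, 0.2, 0.8]
width: 0.998
```

Emit:
{"op": "apply_moves", "data": {
  "commands": [
    [-3,-2.2,0,0,0,0],
    [-3,-2.2,0,0,0,0],
    [-3,-2.2,0,0,0,0],
    [-3,-2.2,0,0,0,0],
    [-3,-2.2,0,0,0,0]
  ]
}}

```text
clock: 1.1
position: [0.3868, -0.4133, 0.2485]
ee_rot: [2.13, -2.309, -0.001]
force: [0.5, -0.1, -0.3]
width: 1.003
```

Emit:
{"op": "apply_moves", "data": {
  "commands": [
    [-3,-2.2,0,0,0,0],
    [-3,-2.2,0,0,0,0],
    [-3,-2.2,0,0,0,0],
    [-3,-2.2,0,0,0,0],
    [-3,-2.2,0,0,0,0]
  ]
}}

```text
clock: 1.6
position: [0.5084, -0.2727, 0.2485]
ee_rot: [2.13, -2.309, -0.001]
force: [0.5, -0.2, -0.7]
width: 0.998
```

Run:
```python
from h import *
need([.5613,-.218,.24],np.deg2rad(-94.6))
```

```text
clk 1.6 pos [ 0.5084 -0.2727  0.2485] F [ 0.5 -0.2 -0.7] w 0.998 j [ 0.4   0.36  0.    1.69 -0.    1.09 -1.25]
turn now [ 0.0005  0.0001 -0.0001]
shift cm: now axes [-5.88 -4.83  0.84]  after turn [-5.88 -4.83  0.85]
```

Emit:
{"op": "apply_moves", "data": {
  "commands": [
    [-2,-2,0,0,0,0],
    [-2,-1.5,0,0,0,0],
    [0,0,0,0,0,0],
    [0,0,0,0,0,0]
  ]
}}

```text
clock: 2.0
position: [0.5458, -0.2367, 0.2482]
ee_rot: [2.131, -2.307, -0.001]
force: [-0.5, -1.3, 0.2]
width: 1.002
```

Run:
```python
from h import *
need([.5613,-.218,.134],np.deg2rad(-94.6))
```

```text
clk 2.0 pos [ 0.5458 -0.2367  0.2482] F [-0.5 -1.3  0.2] w 1.002 j [ 0.33  0.39 -0.01  1.65  0.    1.11 -1.33]
turn now [ 0.0011 -0.      0.0012]
shift cm: now axes [-1.98 -1.41 11.42]  after turn [-1.98 -1.4  11.42]
```

Emit:
{"op": "apply_moves", "data": {
  "commands": [
    [-2,-1.4,2,0,0,0],
    [0,0,3,0,0,0],
    [0,0,3,0,0,0],
    [0,0,2.4,0,0,0],
    [0,0,1,0,0,0]
  ]
}}

```text
clock: 2.5
position: [0.5591, -0.2193, 0.1324]
ee_rot: [2.126, -2.309, -0.005]
force: [-0.2, -0.2, 0.4]
width: 1.001
```

Emit:
{"op": "apply_moves", "data": {
  "commands": [
    [0,0,0,0,0,0],
    [0,0,0,0,0,0],
    [0,0,0,0,0,0]
  ]
}}

```text
clock: 2.8
position: [0.5622, -0.2188, 0.1362]
ee_rot: [-2.129, 2.309, -0.003]
force: [-0.1, -0.7, -0.6]
width: 0.999
```

Run:
```python
from h import *
need([.5613,-.218,.134],np.deg2rad(-94.6))
p,d=vision.get_image("scene"); cv2.imwrite("pics/s1.png",cv2.resize(p[170:260,230:350,::-1],None,fx=5,fy=5,interpolation=cv2.INTER_CUBIC))
```

```text
clk 2.8 pos [ 0.5622 -0.2188  0.1362] F [-0.1 -0.7 -0.6] w 0.999 j [ 0.3   0.51 -0.02  1.76  0.01  0.87 -1.38]
turn now [-0.0023 -0.0006 -0.0005]
shift cm: now axes [-0.07  0.1   0.22]  after turn [-0.07  0.1   0.22]
```

View pics/s1.png

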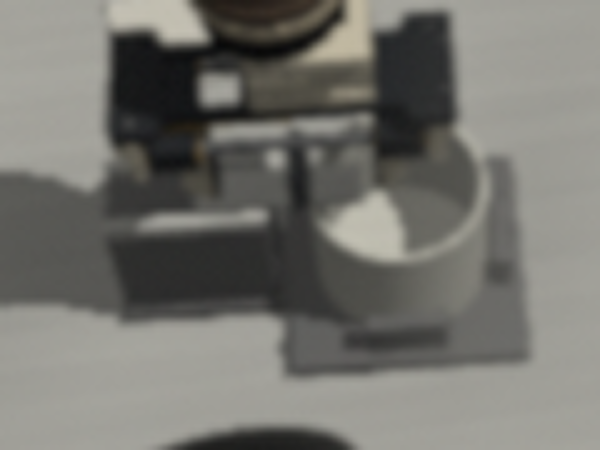

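The fin (pic ~(290,165)) is midway between the open fingers (~(200,170) and (375,155)), so I'll close on it.

Emit:
{"op": "apply_moves", "data": {
  "commands": [
    [0,0,0,0,0,0],
    [0,0,0,0,0,0],
    [0,0,0,0,0,0],
    [0,0,0,0,0,0],
    [0,0,0,0,0,0]
  ],
  "claw": 1,
  "newtons": 30
}}

```text
clock: 3.35
position: [0.5615, -0.2182, 0.1347]
ee_rot: [2.13, -2.309, 0.0]
force: [-0.4, 0.1, -0.3]
width: 0.614
```

Emit:
{"op": "apply_moves", "data": {
  "commands": [
    [0,0,0,0,0,0],
    [0,0,0,0,0,0],
    [0,0,0,0,0,0]
  ]
}}

```text
clock: 3.65
position: [0.5615, -0.2182, 0.1347]
ee_rot: [2.13, -2.309, -0.0]
force: [0.4, 0.5, -0.7]
width: 0.352
```

Emit:
{"op": "apply_moves", "data": {
  "commands": [
    [0,0,0,0,0,0],
    [0,0,0,0,0,0],
    [0,0,0,0,0,0],
    [0,0,0,0,0,0],
    [0,0,0,0,0,0]
  ]
}}

```text
clock: 4.15
position: [0.5615, -0.2182, 0.1347]
ee_rot: [2.13, -2.309, 0.0]
force: [0.3, -0.0, -1.1]
width: 0.127
```

Emit:
{"op": "apply_moves", "data": {
  "commands": [
    [0,0,0,0,0,0],
    [1,0,0,0,0,0],
    [1.3,0,0,0,0,0],
    [1.3,0,0,0,0,0],
    [1.3,0,0,0,0,0]
  ]
}}

```text
clock: 4.65
position: [0.5574, -0.2679, 0.1346]
ee_rot: [-2.129, 2.309, 0.001]
force: [6.9, 49.1, -0.4]
width: 0.124
```

Emit:
{"op": "apply_moves", "data": {
  "commands": [
    [0.6,0,0,0,0,0],
    [0.4,0,0,0,0,0],
    [0,0,0,0,0,0],
    [0,0,0,0,0,0],
    [0,0,0,0,0,0]
  ]
}}

```text
clock: 5.15
position: [0.5576, -0.2677, 0.1345]
ee_rot: [-2.134, 2.297, 0.016]
force: [-3.1, 31.2, 11.0]
width: 0.132
```

Run:
```python
from h import *
need([.5566,-.278,.1347],np.deg2rad(-94.6))
```

```text
clk 5.15 pos [ 0.5576 -0.2677  0.1345] F [-3.1 31.2 11. ] w 0.132 j [ 0.38  0.54 -0.02  1.71  0.    0.9  -1.28]
turn now [0.0027 0.0117 0.0067]
shift cm: now axes [ 1.03  0.03 -0.03]  after turn [ 1.03  0.02 -0.02]
```

Run:
```python
from h import *
th=-.08; T=np.array([.5655,-.160]); ey=np.array([-np.sin(th),np.cos(th)]); ex=np.array([np.cos(th),np.sin(th)])
for n in("top","scene"):
    X,ok=cloud(n,np.load(f"pics/{n}0.npy"))
    X=X[ok]; q=(X[:,:2]-T); a=q@ey; b=q@ex
    m=(abs(b)<.012)&(X[:,2]>.095)&(X[:,2]<.115)&(a<.0)
    print(n,np.sort(a[m])[::-1][:8].round(4))
    m=(abs(b)<.03)&(X[:,2]>.095)&(X[:,2]<.12)&(a<-.0)
    print(np.sort(a[m])[:8].round(4))
for n in ("top","scene"):
    p,d=vision.get_image(n); np.save(f"pics/{n}2.npy",d)
    o=p[170:260,230:350] if n=="scene" else p[170:230,310:430]
    cv2.imwrite(f"pics/{n}2.png",cv2.resize(o[:,:,::-1],None,fx=5,fy=5,interpolation=cv2.INTER_CUBIC))
```

```text
top [-0.0217 -0.0219 -0.0221 -0.0224 -0.0228 -0.0229 -0.0232 -0.0249]
[-0.746  -0.7458 -0.7415 -0.7404 -0.7386 -0.7372 -0.7348 -0.7344]
scene [-0.0224 -0.0225 -0.0228 -0.0228 -0.0229 -0.0232 -0.0235 -0.0253]
[-0.7056 -0.7028 -0.7024 -0.7015 -0.6996 -0.698  -0.6975 -0.6971]
```

View pics/scene2.png

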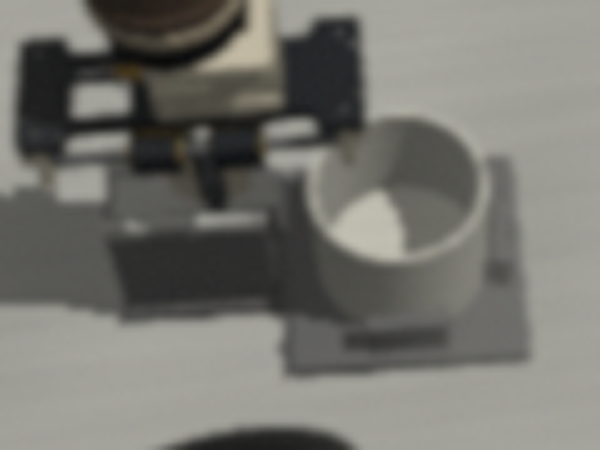

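View pics/top2.png

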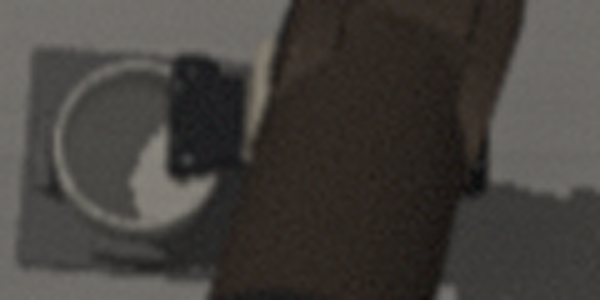

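The tongue tip was 21.5 mm from the axis at the start, so the joint was already about 11 mm open. With the 49.5 mm of travel it is at the 60 mm stop. I'll relax the push and release.

Emit:
{"op": "apply_moves", "data": {
  "commands": [
    [-0.4,0,0,0,0,0],
    [-0.4,0,0,0,0,0],
    [0,0,0,0,0,0],
    [0,0,0,0,0,0]
  ]
}}

```text
clock: 5.65
position: [0.5576, -0.2672, 0.1346]
ee_rot: [-2.131, 2.306, 0.004]
force: [-0.3, 9.8, 3.0]
width: 0.13
```

Emit:
{"op": "apply_moves", "data": {
  "commands": [
    [0,0,0,0,0,0],
    [0,0,0,0,0,0],
    [0,0,0,0,0,0],
    [0,0,0,0,0,0]
  ],
  "claw": -1
}}

```text
clock: 6.05
position: [0.5571, -0.2702, 0.1347]
ee_rot: [2.129, -2.31, 0.001]
force: [0.2, -0.7, -0.7]
width: 0.427
```

Emit:
{"op": "apply_moves", "data": {
  "commands": [
    [0,0,-1,0,0,0],
    [0,0,-2,0,0,0],
    [0,0,-3,0,0,0],
    [0,0,-3,0,0,0],
    [0,0,-2,0,0,0]
  ]
}}

```text
clock: 6.55
position: [0.558, -0.2695, 0.2479]
ee_rot: [-2.129, 2.308, -0.004]
force: [0.6, -0.4, -0.6]
width: 0.865
```

Run:
```python
from h import *
need([.5722,.1437,.245],np.deg2rad(-94.6))
need([.5722,.1437,.245],np.deg2rad(0))
X,ok=cloud("top",np.load("pics/top0.npy"));
for nm,u,v in(("jug",178,178),("jar",238,150),("timer",284,160),("blue1",230,257),("trivet",374,142)):
    print(nm,X[v,u].round(3))
```

```text
clk 6.55 pos [ 0.558  -0.2695  0.2479] F [ 0.6 -0.4 -0.6] w 0.865 j [ 0.37  0.43 -0.01  1.59  0.    1.12 -1.29]
turn now [-0.0029 -0.001  -0.0002]
shift cm: now axes [-41.3    1.91   0.24]  after turn [-41.3    1.9    0.29]
clk 6.55 pos [ 0.558  -0.2695  0.2479] F [ 0.6 -0.4 -0.6] w 0.865 j [ 0.37  0.43 -0.01  1.59  0.    1.12 -1.29]
turn now [-1.3000e-03 -3.2000e-03 -1.6513e+00]
shift cm: now axes [-41.3    1.91   0.24]  after turn [  1.42 -41.32   0.29]
jug [ 0.655  0.385 -0.004]
jar [0.729 0.162 0.089]
timer [0.705 0.015 0.04 ]
blue1 [0.382 0.189 0.046]
trivet [ 0.744 -0.28   0.12 ]
```

Emit:
{"op": "apply_moves", "data": {
  "commands": [
    [-1.5,0.1,0,0,0,0],
    [-3,0.2,0,0,0,0],
    [-3.5,0.2,0,0,0,0],
    [-3.5,0.2,0,0,0,0],
    [-3.5,0.1,0,0,0,0]
  ]
}}

```text
clock: 7.05
position: [0.5609, -0.117, 0.2446]
ee_rot: [2.131, -2.308, -0.001]
force: [0.9, -0.3, -0.1]
width: 1.003
```

Emit:
{"op": "apply_moves", "data": {
  "commands": [
    [-3.5,0.2,0,0,0,0],
    [-3.5,0.2,0,0,0,0],
    [-3.5,0.2,0,0,0,0],
    [-3.5,0.1,0,0,0,0],
    [-3.5,0.1,0,0,0,0]
  ]
}}

```text
clock: 7.55
position: [0.5669, 0.0581, 0.2446]
ee_rot: [2.131, -2.308, -0.0]
force: [1.2, -0.3, 0.1]
width: 1.0
```

Emit:
{"op": "apply_moves", "data": {
  "commands": [
    [-3.5,0.1,0,0,0,0],
    [-3,0.1,0,0,0,0],
    [-2,0.1,0,0,0,0],
    [0,0,0,0,0,0],
    [0,0,0,0,0,0]
  ]
}}

```text
clock: 8.05
position: [0.5708, 0.1413, 0.2445]
ee_rot: [2.131, -2.307, 0.0]
force: [-0.5, -0.4, 1.1]
width: 0.998
```

Run:
```python
from h import *
for n in("top","scene"):
    p,d=vision.get_image(n); np.save(f"pics/{n}3.npy",d); cv2.imwrite(f"pics/{n}3.png",p[:,:,::-1])
    X,ok=cloud(n,d); X=X[ok]; th=-.08
    T=np.array([.5655,-.160]); ey=np.array([-np.sin(th),np.cos(th)]); ex=np.array([np.cos(th),np.sin(th)])
    q=X[:,:2]-T; r=np.hypot(*q.T)
    P=X[(r<.062)&(X[:,2]>.095)&(X[:,2]<.104)]; f=fit(P); print(n,'rim',f,circ(P))
    a=q@ey;b=q@ex
    P=X[(abs(b)<.03)&(a<-.08)&(a>-.2)&(X[:,2]>.125)&(X[:,2]<.15)]
    print('fin',P[:,2].mean(),P[:,:2].mean(0),len(P),cv2.minAreaRect(P[:,:2].astype(np.float32)*1000))
need([.5722,.1437,.078],np.deg2rad(-94.6))
```

```text
top rim (array([ 0.5656, -0.1607,  0.0517]), 100) (array([ 0.5663, -0.1609]), 0.054, 100)
fin 0.13879696031387412 [ 0.55697161 -0.26662166] 50 ((556.7197265625, -266.6886901855469), (11.625916481018066, 36.04522705078125), 83.47343444824219)
scene rim (array([ 0.5652, -0.16  ,  0.0517]), 170) (array([ 0.5645, -0.1593]), 0.0553, 170)
fin 0.13826886522224024 [ 0.5602461  -0.26653068] 52 ((557.492431640625, -266.2677307128906), (9.880156517028809, 37.69253158569336), 84.11357116699219)
clk 8.15 pos [0.5713 0.1398 0.2446] F [-0.  -0.1 -0.4] w 0.998 j [-0.23  0.39 -0.14  1.66  0.06  1.1  -2.04]
turn now [ 0.0002 -0.001  -0.0014]
shift cm: now axes [-0.41 -0.07 16.66]  after turn [-0.39 -0.06 16.66]
```

View pics/scene3.png

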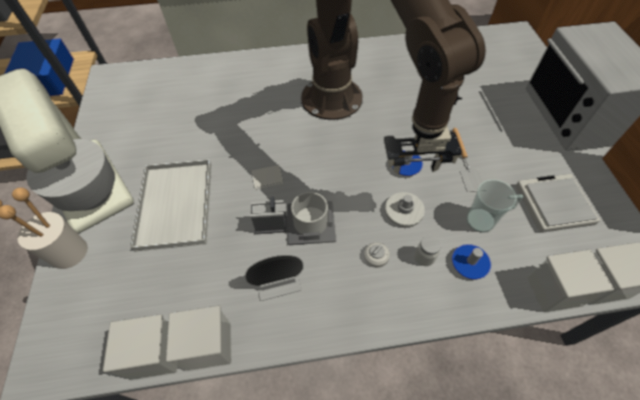

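Lids and tin measured in both views, and the lock fin has moved 49 mm. I'll descend on the knob.

Emit:
{"op": "apply_moves", "data": {
  "commands": [
    [-0.4,-0.05,2,0,0,0],
    [0,0,3,0,0,0],
    [0,0,3,0,0,0],
    [0,0,3,0,0,0],
    [0,0,2,0,0,0]
  ]
}}

```text
clock: 8.65
position: [0.5715, 0.1431, 0.1128]
ee_rot: [2.126, -2.309, -0.0]
force: [-0.7, -0.3, 0.1]
width: 1.003
```

Emit:
{"op": "apply_moves", "data": {
  "commands": [
    [0,0,1,0,0,0],
    [0,0,0.5,0,0,0],
    [0,0,0,0,0,0],
    [0,0,0,0,0,0],
    [0,0,0,0,0,0]
  ]
}}

```text
clock: 9.15
position: [0.5729, 0.1453, 0.1008]
ee_rot: [-2.129, 2.308, -0.001]
force: [0.6, 0.0, 0.2]
width: 1.002
```

Run:
```python
from h import *
need([.5718,.1438,.079],np.deg2rad(-94.6))
p,d=vision.get_image("scene"); cv2.imwrite("pics/s4.png",cv2.resize(p[150:240,340:480,::-1],None,fx=5,fy=5,interpolation=cv2.INTER_CUBIC))
th=-.08;T=np.array([.5655,-.160]); ey=np.array([-np.sin(th),np.cos(th)]); ex=np.array([np.cos(th),np.sin(th)])
for n in("top","scene"):
    X,ok=cloud(n,np.load(f"pics/{n}3.npy"));X=X[ok];q=X[:,:2]-T;a=q@ey;b=q@ex
    m=(abs(b)<.011)&(X[:,2]>.1025)&(X[:,2]<.109)&(a<0)&(a>-.2); print(n,np.sort(a[m])[::-1][:6].round(4))
```

```text
clk 9.15 pos [0.5729 0.1453 0.1008] F [0.6 0.  0.2] w 1.002 j [-0.25  0.54 -0.13  1.81  0.1   0.79 -2.08]
turn now [-0.0018  0.0006 -0.0002]
shift cm: now axes [0.16 0.1  2.18]  after turn [0.16 0.09 2.18]
top [-0.0509 -0.0512 -0.0706 -0.0711 -0.073  -0.0732]
scene [-0.0495 -0.0497 -0.0526 -0.0527 -0.0702 -0.0702]
```

View pics/s4.png

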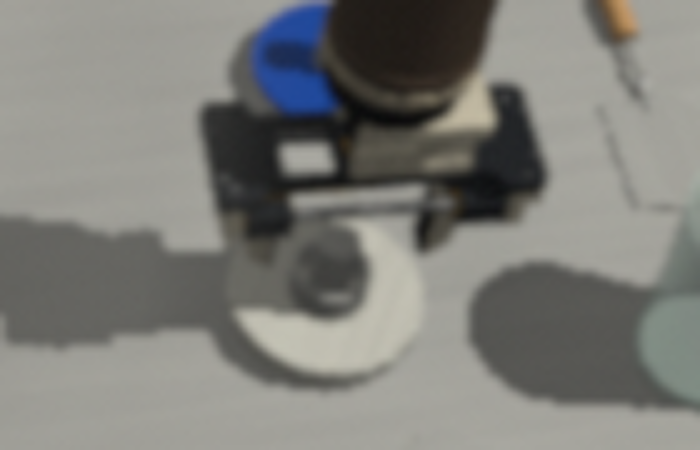

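The tongue tip is now at 70 mm, so the lock is fully open. The fingers (pic (265,240) and (435,225)) straddle the knob (330,260).

Emit:
{"op": "apply_moves", "data": {
  "commands": [
    [0,0,1.2,0,0,0],
    [0,0,0.7,0,0,0],
    [0,0,0,0,0,0],
    [0,0,0,0,0,0],
    [0,0,0,0,0,0]
  ]
}}

```text
clock: 9.7
position: [0.5723, 0.1452, 0.0807]
ee_rot: [-2.131, 2.309, -0.0]
force: [-0.2, 0.7, -0.6]
width: 1.002
```

Run:
```python
from h import *
need([.5718,.1438,.079],np.deg2rad(-94.6))
```

```text
clk 9.7 pos [0.5723 0.1452 0.0807] F [-0.2  0.7 -0.6] w 1.002 j [-0.25  0.57 -0.13  1.82  0.1   0.75 -2.08]
turn now [-0.0001  0.      0.0001]
shift cm: now axes [0.14 0.04 0.17]  after turn [0.14 0.04 0.17]
```

Emit:
{"op": "apply_moves", "data": {
  "commands": [
    [0.13,0.04,0.1,0,0,0],
    [0,0,0,0,0,0],
    [0,0,0,0,0,0],
    [0,0,0,0,0,0],
    [0,0,0,0,0,0]
  ],
  "claw": 1,
  "newtons": 40
}}

```text
clock: 10.2
position: [0.5717, 0.1439, 0.0798]
ee_rot: [-2.13, 2.309, -0.0]
force: [0.6, 1.3, 1.0]
width: 0.613
```

Emit:
{"op": "apply_moves", "data": {
  "commands": [
    [0,0,0,0,0,0],
    [0,0,0,0,0,0],
    [0,0,0,0,0,0],
    [0,0,0,0,0,0],
    [0,0,0,0,0,0]
  ]
}}

```text
clock: 10.7
position: [0.5718, 0.1443, 0.0797]
ee_rot: [-2.13, 2.308, 0.0]
force: [2.0, 2.5, -1.2]
width: 0.296
```

Emit:
{"op": "apply_moves", "data": {
  "commands": [
    [0,0,0,0,0,0],
    [0,0,0,0,0,0],
    [0,0,0,0,0,0]
  ]
}}

```text
clock: 11.0
position: [0.5717, 0.1442, 0.0798]
ee_rot: [-2.13, 2.308, 0.0]
force: [0.5, 2.0, -1.5]
width: 0.292
```

Width 27 mm fits the 28 mm knob, so it is gripped. Lifting slowly.

Emit:
{"op": "apply_moves", "data": {
  "commands": [
    [0,0,-0.3,0,0,0],
    [0,0,-0.6,0,0,0],
    [0,0,-1,0,0,0],
    [0,0,-1,0,0,0],
    [0,0,-1,0,0,0]
  ]
}}

```text
clock: 11.5
position: [0.5718, 0.1438, 0.1199]
ee_rot: [-2.13, 2.309, -0.0]
force: [-0.5, -0.5, -5.1]
width: 0.294
```

Emit:
{"op": "apply_moves", "data": {
  "commands": [
    [0,0,-1.5,0,0,0],
    [0,0,-2,0,0,0],
    [0,0,-2,0,0,0],
    [0,0,-2,0,0,0],
    [0,0,-1.5,0,0,0]
  ]
}}

```text
clock: 12.0
position: [0.5719, 0.1439, 0.211]
ee_rot: [-2.129, 2.308, -0.001]
force: [0.6, 0.2, -5.1]
width: 0.295
```

Emit:
{"op": "apply_moves", "data": {
  "commands": [
    [0,0,-0.8,0,0,0],
    [0,0,-0.3,0,0,0],
    [0,0,0,0,0,0],
    [0,0,0,0,0,0]
  ]
}}

```text
clock: 12.4
position: [0.5712, 0.1437, 0.2189]
ee_rot: [2.13, -2.308, -0.001]
force: [-0.8, -0.5, -5.8]
width: 0.296
```

Run:
```python
from h import *
need([.5655,-.160,.22],np.deg2rad(-94.6))
p,d=vision.get_image("scene"); cv2.imwrite("pics/s5.png",cv2.resize(p[130:230,340:480,::-1],None,fx=5,fy=5,interpolation=cv2.INTER_CUBIC))
```

```text
clk 12.4 pos [0.5712 0.1437 0.2189] F [-0.8 -0.5 -5.8] w 0.296 j [-0.23  0.41 -0.14  1.69  0.07  1.05 -2.05]
turn now [ 0.0013 -0.0006  0.    ]
shift cm: now axes [30.32 -1.87 -0.09]  after turn [30.32 -1.87 -0.11]
```

View pics/s5.png

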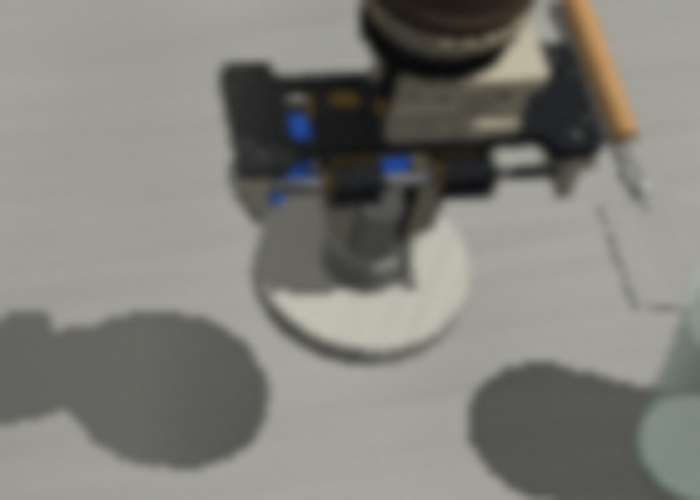

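Both lids hang level from the knob (about 5.1 N, which fits 0.5 kg). Carrying them to the tin.

Emit:
{"op": "apply_moves", "data": {
  "commands": [
    [0.6,-0.05,0,0,0,0],
    [1.4,-0.1,0,0,0,0],
    [2,-0.12,0,0,0,0],
    [2.2,-0.13,0,0,0,0],
    [2.2,-0.13,0,0,0,0]
  ]
}}

```text
clock: 12.95
position: [0.5699, 0.0573, 0.2195]
ee_rot: [2.129, -2.309, 0.0]
force: [-0.3, -0.5, -5.5]
width: 0.297
```

Emit:
{"op": "apply_moves", "data": {
  "commands": [
    [2.2,-0.13,0,0,0,0],
    [2.2,-0.13,0,0,0,0],
    [2.2,-0.13,0,0,0,0],
    [2.2,-0.13,0,0,0,0],
    [2.2,-0.13,0,0,0,0]
  ]
}}

```text
clock: 13.45
position: [0.5673, -0.053, 0.2196]
ee_rot: [2.129, -2.31, 0.0]
force: [-0.4, 0.0, -5.4]
width: 0.296
```

Emit:
{"op": "apply_moves", "data": {
  "commands": [
    [2.2,-0.14,0,0,0,0],
    [2.2,-0.14,0,0,0,0],
    [2.2,-0.14,0,0,0,0],
    [2,-0.13,0,0,0,0],
    [1.3,-0.1,0,0,0,0]
  ]
}}

```text
clock: 13.95
position: [0.5654, -0.1531, 0.2195]
ee_rot: [2.126, -2.311, 0.001]
force: [-1.3, 0.5, -5.0]
width: 0.292
```

Emit:
{"op": "apply_moves", "data": {
  "commands": [
    [0.6,-0.04,0,0,0,0],
    [0,0,0,0,0,0],
    [0,0,0,0,0,0],
    [0,0,0,0,0,0],
    [0,0,0,0,0,0]
  ]
}}

```text
clock: 14.45
position: [0.5665, -0.1546, 0.2198]
ee_rot: [-2.132, 2.307, 0.0]
force: [0.0, -0.3, -4.9]
width: 0.29
```

Run:
```python
from h import *
need([.5655,-.160,.19],np.deg2rad(-94.6))
for n in("top","scene"):
    p,d=vision.get_image(n); o=p[140:260,240:400] ; cv2.imwrite(f"pics/{n}6.png",cv2.resize(o[:,:,::-1],None,fx=5,fy=5,interpolation=cv2.INTER_CUBIC)); np.save(f"pics/{n}6.npy",d)
    X,ok=cloud(n,d);X=X[ok];r=np.hypot(*(X[:,:2]-[.5655,-.16]).T)
    P=X[(r<.08)&(X[:,2]>.155)&(X[:,2]<.18)]; print(n,P[:,2].mean(),circ(P))
```

```text
clk 14.45 pos [ 0.5665 -0.1546  0.2198] F [ 0.  -0.3 -4.9] w 0.29 j [ 0.22  0.4  -0.06  1.7   0.03  1.04 -1.5 ]
turn now [-0.      0.0003  0.0015]
shift cm: now axes [0.55 0.05 2.98]  after turn [0.54 0.05 2.98]
top nan (array([0., 0.]), 0.0, 0)
scene 0.16759044898470138 (array([ 0.566 , -0.1543]), 0.0623, 878)<stdin>:6: RuntimeWarning: Mean of empty slice.
  ret = ret.dtype.type(ret / rcount)
```

View pics/scene6.png

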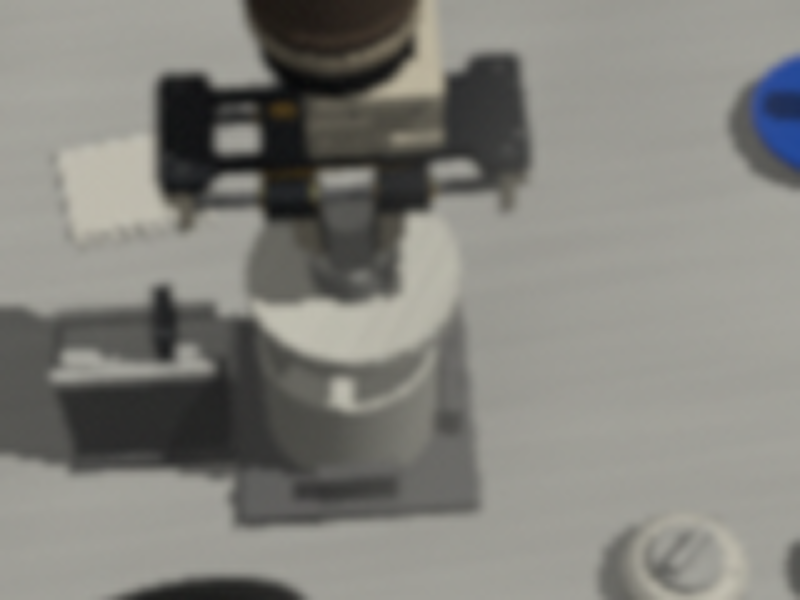

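Scene view: the lids hang over the tin, 5 mm short toward +y. The lid disc in depth, (0.566,-0.154), agrees with the TCP. I'll correct and descend.

Emit:
{"op": "apply_moves", "data": {
  "commands": [
    [0.3,0.03,0,0,0,0],
    [0.25,0.03,1,0,0,0],
    [0,0,1,0,0,0],
    [0,0,0,0,0,0],
    [0,0,0,0,0,0]
  ]
}}

```text
clock: 15.05
position: [0.5649, -0.161, 0.199]
ee_rot: [2.13, -2.308, -0.002]
force: [0.7, 0.7, -4.0]
width: 0.298
```

Emit:
{"op": "apply_moves", "data": {
  "commands": [
    [0,0,0,0,0,0],
    [0,0,0,0,0,0]
  ]
}}

```text
clock: 15.25
position: [0.5656, -0.161, 0.2]
ee_rot: [-2.13, 2.308, -0.001]
force: [0.1, 0.2, -4.4]
width: 0.295
```

Run:
```python
from h import *
need([.5656,-.160,.184],np.deg2rad(-94.6))
p,d=vision.get_image("scene"); X,ok=cloud("scene",d);X=X[ok];r=np.hypot(*(X[:,:2]-[.5655,-.16]).T)
P=X[(r<.08)&(X[:,2]>.138)&(X[:,2]<.16)]; print(P[:,2].mean(),circ(P))
```

```text
clk 15.25 pos [ 0.5656 -0.161   0.2   ] F [ 0.1  0.2 -4.4] w 0.295 j [ 0.23  0.42 -0.06  1.72  0.03  1.   -1.49]
turn now [-0.0006 -0.      0.0001]
shift cm: now axes [-0.1   0.01  1.6 ]  after turn [-0.1  0.   1.6]
0.14805977867724895 (array([ 0.5651, -0.1617]), 0.0628, 832)
```

Emit:
{"op": "apply_moves", "data": {
  "commands": [
    [-0.1,0,0.6,0,0,0],
    [0,0,0.6,0,0,0],
    [0,0,0.4,0,0,0],
    [0,0,0,0,0,0],
    [0,0,0,0,0,0]
  ]
}}

```text
clock: 15.8
position: [0.5652, -0.1602, 0.1835]
ee_rot: [2.13, -2.309, -0.0]
force: [0.7, 1.1, -5.3]
width: 0.298
```

Run:
```python
from h import *
need([.5656,-.160,.162],np.deg2rad(-94.6))
```

```text
clk 15.8 pos [ 0.5652 -0.1602  0.1835] F [ 0.7  1.1 -5.3] w 0.298 j [ 0.23  0.44 -0.06  1.74  0.03  0.96 -1.49]
turn now [ 0.0004 -0.     -0.0001]
shift cm: now axes [-0.02 -0.03  2.15]  after turn [-0.02 -0.03  2.15]
```

Emit:
{"op": "apply_moves", "data": {
  "commands": [
    [0,0,0.3,0,0,0],
    [0,0,0.3,0,0,0],
    [0,0,0.3,0,0,0],
    [0,0,0.3,0,0,0],
    [0,0,0,0,0,0]
  ]
}}

```text
clock: 16.3
position: [0.565, -0.16, 0.1711]
ee_rot: [2.13, -2.308, -0.001]
force: [-0.1, 1.2, -5.8]
width: 0.297
```

Emit:
{"op": "apply_moves", "data": {
  "commands": [
    [0,0,0.25,0,0,0],
    [0,0,0.25,0,0,0],
    [0,0,0.2,0,0,0],
    [0,0,0.1,0,0,0],
    [0,0,0,0,0,0]
  ]
}}

```text
clock: 16.8
position: [0.5653, -0.1601, 0.1636]
ee_rot: [2.13, -2.309, -0.0]
force: [0.2, -0.3, -5.0]
width: 0.294
```

Emit:
{"op": "apply_moves", "data": {
  "commands": [
    [0,0,0.1,0,0,0],
    [0,0,0.1,0,0,0],
    [0,0,0,0,0,0],
    [0,0,0,0,0,0]
  ]
}}

```text
clock: 17.2
position: [0.5654, -0.1601, 0.1617]
ee_rot: [-2.13, 2.309, -0.0]
force: [0.4, 0.2, -4.7]
width: 0.291
```

Emit:
{"op": "apply_moves", "data": {
  "commands": [
    [0,0,0.08,0,0,0],
    [0,0,0,0,0,0],
    [0,0,0,0,0,0]
  ]
}}

```text
clock: 17.5
position: [0.5654, -0.1601, 0.1617]
ee_rot: [-2.13, 2.309, -0.001]
force: [-3.9, 0.6, 5.6]
width: 0.297
```

The z-force flipped to +5.6 N at exactly the seated height (0.1617), so the flange is on the rim. Releasing.

Emit:
{"op": "apply_moves", "data": {
  "commands": [
    [0,0,-0.05,0,0,0],
    [0,0,0,0,0,0],
    [0,0,0,0,0,0],
    [0,0,0,0,0,0],
    [0,0,0,0,0,0]
  ],
  "claw": -1
}}

```text
clock: 18.0
position: [0.5654, -0.1602, 0.1614]
ee_rot: [2.13, -2.309, 0.0]
force: [0.3, -0.3, 0.7]
width: 0.681
```

Emit:
{"op": "apply_moves", "data": {
  "commands": [
    [0,0,0,0,0,0],
    [0,0,0,0,0,0],
    [0,0,0,0,0,0],
    [0,0,0,0,0,0],
    [0,0,0,0,0,0]
  ]
}}

```text
clock: 18.5
position: [0.5653, -0.1601, 0.1614]
ee_rot: [2.13, -2.309, -0.0]
force: [-0.9, -0.3, -0.1]
width: 0.998
```

Run:
```python
from h import *
need([.5656,-.160,.135],np.deg2rad(-94.6))
p,d=vision.get_image("scene"); cv2.imwrite("pics/s7.png",cv2.resize(p[160:260,240:360,::-1],None,fx=5,fy=5,interpolation=cv2.INTER_CUBIC)); X,ok=cloud("scene",d);X=X[ok];r=np.hypot(*(X[:,:2]-[.5655,-.16]).T)
P=X[(r<.08)&(X[:,2]>.1)&(X[:,2]<.118)]; print(P[:,2].mean(),circ(P))
P=X[(r<.08)&(X[:,2]>.104)&(X[:,2]<.118)]
A=np.c_[P[:,:2]-[.5655,-.16],np.ones(len(P))];print('plane',np.linalg.lstsq(A,P[:,2],rcond=None)[0].round(4))
P=X[(r<.03)&(X[:,2]>.13)&(X[:,2]<.14)]; print('collar',P[:,2].mean(),circ(P))
```

```text
clk 18.5 pos [ 0.5653 -0.1601  0.1614] F [-0.9 -0.3 -0.1] w 0.998 j [ 0.23  0.46 -0.06  1.77  0.03  0.91 -1.5 ]
turn now [ 0. -0. -0.]
shift cm: now axes [-0.01 -0.03  2.64]  after turn [-0.01 -0.03  2.64]
0.10949258512526004 (array([ 0.5646, -0.1694]), 0.0707, 876)
plane [-0.002   0.0058  0.1098]
collar 0.13506894307426615 (array([ 0.5653, -0.1603]), 0.0256, 78)
```

View pics/s7.png

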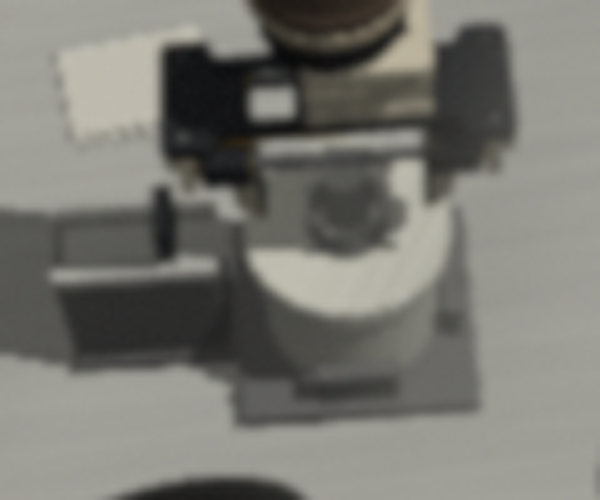

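Seated: the disc is level, the collar top is at 0.135 as expected and centred at (0.5653,-0.160), and the fingers are clear. Next, lower onto the collar.

Emit:
{"op": "apply_moves", "data": {
  "commands": [
    [0,0,0.4,0,0,0],
    [0,0,0.6,0,0,0],
    [0,0,0.6,0,0,0],
    [0,0,0.5,0,0,0],
    [0,0,0.3,0,0,0]
  ]
}}

```text
clock: 19.05
position: [0.565, -0.16, 0.1366]
ee_rot: [2.13, -2.308, -0.001]
force: [0.4, -0.8, -0.3]
width: 1.0
```

Emit:
{"op": "apply_moves", "data": {
  "commands": [
    [0,0,0.2,0,0,0],
    [0,0,0,0,0,0],
    [0,0,0,0,0,0],
    [0,0,0,0,0,0]
  ]
}}

```text
clock: 19.45
position: [0.5655, -0.1601, 0.1357]
ee_rot: [-2.13, 2.309, -0.001]
force: [0.6, -0.0, 0.5]
width: 0.999
```

Run:
```python
from h import *
need([.5658,-.160,.135],np.deg2rad(-94.6))
```

```text
clk 19.45 pos [ 0.5655 -0.1601  0.1357] F [ 0.6 -0.   0.5] w 0.999 j [ 0.23  0.49 -0.06  1.79  0.04  0.86 -1.5 ]
turn now [-0.0004 -0.0001 -0.    ]
shift cm: now axes [-0.02 -0.03  0.07]  after turn [-0.02 -0.03  0.07]
```

Emit:
{"op": "apply_moves", "data": {
  "commands": [
    [0,0,0,0,0,0],
    [0,0,0,0,0,0],
    [0,0,0,0,0,0],
    [0,0,0,0,0,0],
    [0,0,0,0,0,0]
  ],
  "claw": 1,
  "newtons": 25
}}

```text
clock: 19.95
position: [0.5654, -0.1601, 0.1355]
ee_rot: [-2.131, 2.309, -0.0]
force: [-0.2, -0.2, -0.8]
width: 0.611
```

Emit:
{"op": "apply_moves", "data": {
  "commands": [
    [0,0,0,0,0,0],
    [0,0,0,0,0,0],
    [0,0,0,0,0,0],
    [0,0,0,0,0,0]
  ]
}}

```text
clock: 20.35
position: [0.5654, -0.1601, 0.1354]
ee_rot: [2.13, -2.309, 0.0]
force: [-1.1, 0.1, 0.7]
width: 0.54
```

Width 49.7 mm matches the collar, with no side load. Lifting slowly, straight up.

Emit:
{"op": "apply_moves", "data": {
  "commands": [
    [0,0,-0.1,0,0,0],
    [0,0,-0.2,0,0,0],
    [0,0,-0.2,0,0,0],
    [0,0,-0.2,0,0,0],
    [0,0,0,0,0,0]
  ]
}}

```text
clock: 20.85
position: [0.5655, -0.1602, 0.1428]
ee_rot: [-2.13, 2.309, -0.001]
force: [0.1, 0.0, -2.1]
width: 0.539
```

Run:
```python
from h import *
need([.5655,-.160,.215],np.deg2rad(-94.6))
p,d=vision.get_image("scene"); cv2.imwrite("pics/s8.png",cv2.resize(p[160:260,240:360,::-1],None,fx=5,fy=5,interpolation=cv2.INTER_CUBIC))
```

```text
clk 20.85 pos [ 0.5655 -0.1602  0.1428] F [ 0.1  0.  -2.1] w 0.539 j [ 0.23  0.48 -0.06  1.79  0.04  0.87 -1.5 ]
turn now [-0.0006 -0.0001 -0.0001]
shift cm: now axes [-0.02  0.   -7.22]  after turn [-0.02  0.01 -7.22]
```

View pics/s8.png

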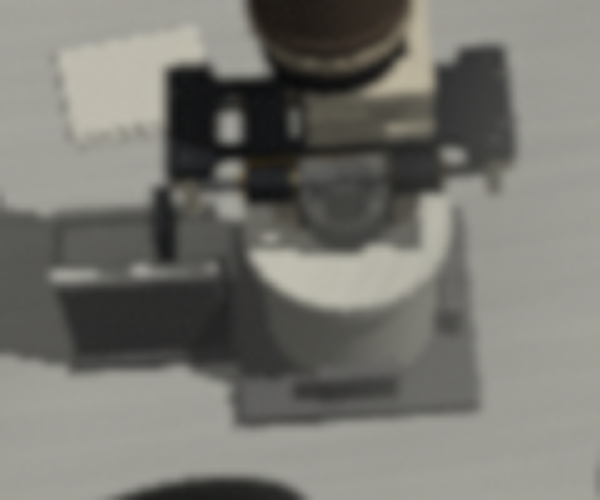

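Only about 2.1 N hangs on the tool, so it is the outer lid alone, and it is level. Continuing up.

Emit:
{"op": "apply_moves", "data": {
  "commands": [
    [0,0,-0.3,0,0,0],
    [0,0,-0.5,0,0,0],
    [0,0,-0.6,0,0,0],
    [0,0,-0.6,0,0,0],
    [0,0,-0.6,0,0,0]
  ]
}}

```text
clock: 21.4
position: [0.5655, -0.1602, 0.1692]
ee_rot: [-2.13, 2.309, -0.001]
force: [0.2, -0.4, -1.1]
width: 0.54
```

Emit:
{"op": "apply_moves", "data": {
  "commands": [
    [0,0,-0.7,0,0,0],
    [0,0,-0.8,0,0,0],
    [0,0,-0.8,0,0,0],
    [0,0,-0.8,0,0,0],
    [0,0,-0.8,0,0,0]
  ]
}}

```text
clock: 21.9
position: [0.5654, -0.1601, 0.2082]
ee_rot: [-2.13, 2.309, -0.0]
force: [0.2, 0.2, -2.4]
width: 0.537
```

Emit:
{"op": "apply_moves", "data": {
  "commands": [
    [0,0,-0.8,0,0,0],
    [0,0,-0.8,0,0,0],
    [0,0,-0.5,0,0,0],
    [0,0,-0.3,0,0,0],
    [0,0,0,0,0,0]
  ]
}}

```text
clock: 22.4
position: [0.5655, -0.1601, 0.2318]
ee_rot: [-2.13, 2.309, -0.001]
force: [-0.2, -0.2, -2.8]
width: 0.54
```

Emit:
{"op": "apply_moves", "data": {
  "commands": [
    [0,0,0,0,0,0],
    [0,0,0,0,0,0],
    [0,0,0,0,0,0],
    [0,0,0,0,0,0],
    [0,0,0,0,0,0]
  ]
}}

```text
clock: 22.9
position: [0.5653, -0.1601, 0.2313]
ee_rot: [2.13, -2.309, -0.0]
force: [-0.0, -0.4, -2.5]
width: 0.536
```

Run:
```python
from h import *
need([.5655,-.160,.225],np.deg2rad(-94.6))
p,d=vision.get_image("scene"); cv2.imwrite("pics/s9.png",cv2.resize(p[140:260,230:390,::-1],None,fx=5,fy=5,interpolation=cv2.INTER_CUBIC)); X,ok=cloud("scene",d);X=X[ok];r=np.hypot(*(X[:,:2]-[.5655,-.16]).T)
P=X[(r<.07)&(X[:,2]>.188)&(X[:,2]<.21)];A=np.c_[P[:,:2]-[.5655,-.16],np.ones(len(P))]
print('outer',P[:,2].mean(),circ(P),np.linalg.lstsq(A,P[:,2],rcond=None)[0].round(4))
P=X[(r<.058)&(X[:,2]>.096)&(X[:,2]<.112)];print('flange',P[:,2].mean(),circ(P))
```

```text
clk 22.9 pos [ 0.5653 -0.1601  0.2313] F [-0.  -0.4 -2.5] w 0.536 j [ 0.23  0.39 -0.06  1.69  0.02  1.06 -1.49]
turn now [0.0002 0.     0.    ]
shift cm: now axes [-0.01 -0.02  0.63]  after turn [-0.01 -0.02  0.63]
outer 0.2042859661610293 (array([ 0.5655, -0.1596]), 0.0623, 842) [-0.0514  0.0047  0.2054]
flange 0.10562648102816384 (array([ 0.5655, -0.1601]), 0.0558, 499)
```

View pics/s9.png

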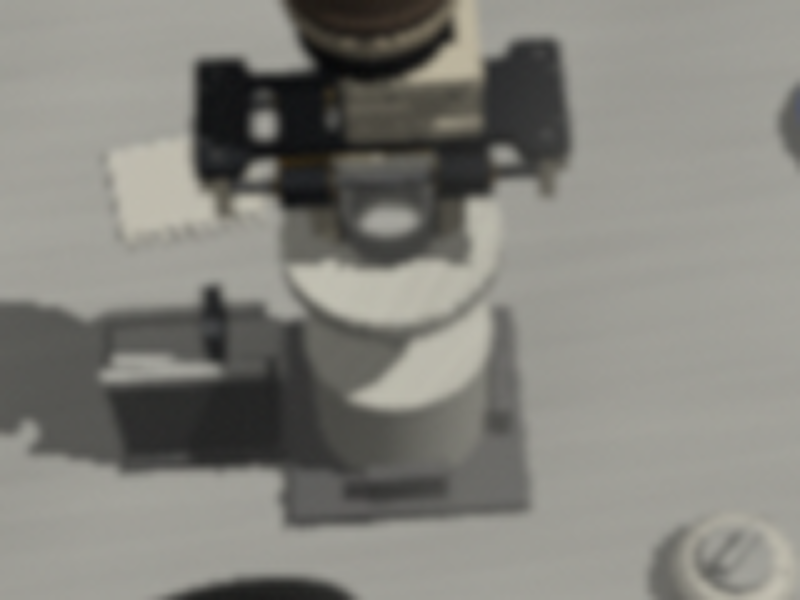

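The picture shows the outer lid level in the gripper (~(390,265)), the inner lid's flange flat on the rim (~(420,360)), and the lock fin still out (~(212,320)). Everything checks, so I'll hand it in.

```bash
python3 -c "
from cell import order
print(order.sign_off())"
```

```text
the job is handed in; nothing more can be done
None
```

The job is done and was handed in at 22.9 s of the 64 s allowed. No verdict came back.

**What I did:**
- **Lock:** I gripped the fin and pulled the lock to its end stop. It was already about 11 mm open at the start. After the pull the tongue tip measured 70 mm from the tin's axis, which is 60 mm of travel. The push on the stop briefly read about 49 N at the wrist, under the 120 N limit.
- **Both lids:** I lifted the nested lids by the knob; they weighed about 5.1 N together. I lowered them into the mouth until contact at the expected seated height, then let go.
- **Outer lid:** I gripped it by the collar and lifted it straight up on its own; it weighs about 2 to 2.5 N.

**Last checks:**
- **Inner lid:** its flange measured about 105.6 mm high (105 mm expected) and was centred within about 1 mm of the tin's axis.
- **Outer lid:** it is held at 49 mm opening, about 96 mm above where it rested. A plane fit that included the collar and finger points showed a slope of at most 0.05 rad, against the 0.2 rad limit.
- **Lock:** the fin still stands out in the last picture; I did not re-measure it after the lids were placed.
- **Bystanders:** none were touched as far as the pictures and forces show; I did not measure their positions again.
- **Disagreements:** the two cameras differed by 1 to 2 mm, so I averaged them. No check failed.

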